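Start a quick wash

ROBOT

A 7-joint arm with a two-finger parallel gripper is mounted at the origin on the work surface. World frame = base frame: x ahead of the robot, y to its left, z up, the work surface at z = 0. Lengths are in m, angles in rad, forces in N, time in s.
With the tool pointing down it reaches from about 0.425 to 0.875 m from the base axis. Payload 9.9 kg.
Tool frame: the origin (TCP) lies on the centre line of the jaws, within the pads' length; the fingertips stand 19 mm ahead of it and the grasp point (between the pads) is the TCP; z points along the fingers, y is the line along which they close (so a half turn about z gives the same grasp; the last joint's range is limited). The gripper opens to 85 mm and grips with 20 to 120 N. Pads are 22 mm wide; open, the fingers measure 114 mm over their backs; the gripper's body (76 mm by 85 mm) begins 54 mm behind the grasp point. The pads swing forward as they close: fully open they stand 13 mm farther back than shut.
Start: joints at [-1.285, 0.576, 0.025, 1.437, -0.015, 1.129, -0.057], TCP at [0.244, 0.629, 0.25] pointing down, gripper open.
Joint ranges: [-2.76, 2.76], [-0.34, 2.15], [-1.52, 1.57], [0.19, 2.46], [-1.09, 4.23], [0.17, 1.99], [-2.82, 2.82]. Speed limits (rad/s): [2.22, 2.22, 3.01, 3.01, 3.14, 3.14, 3.14].

INTERFACE

Orientations are given as [roll, pitch, yaw] about the fixed x, y, z axes, in that order (R = Rz(yaw) Ry(pitch) Rx(roll)).
In Python, from cell import read_state, snapshot, camera_info, finish_job gives the robot as it stands.
- The arm moves only by the tool send_rows, never from a script. Its arguments are lists of equal length, an entry for each row: "slide": the shift along the tool's x, y, z in mm, a list of three; "rotation": the turn, a rotation vector about the tool's x, y, z in degrees, a list of three. In form: {"slide": [[dx, dy, dz], ...], "rotation": [[rx, ry, rz], ...]}. A call has 1 to 12 rows; each row is the pose to reach, as a shift and turn from the pose commanded when the call began, along the tool's axes at that moment; what a row does not reach only later rows make up. A row lasts 1/10 s, in which the tool goes at most 50 mm and 8.59 degrees, less where a joint would pass 70% of its speed; a pose out of reach is approached as far as the arm can. A call with a gripper value outside its range is refused whole. "gripper" is the closure in counts, from 0 (fully open) to 255 (shut), set as the call begins (left out, the last holds). The fingers move at their own pace and stop on an object; "newtons" is the grip in N (left out, the last holds). Time passes only in rows, so rows that repeat a pose let the fingers close. It gives the time, the measured TCP pose, the force, the opening and the grip force at its end, in the units of the state.
- read_state(): the state, without advancing time (a new reading comes with each control period).
- snapshot(name): name is "scene" or "top" or "wrist"; returns the picture (400x640x3 uint8, blue, green, red); there is no depth.
- camera_info(name): a dict with "fovy" (degrees; the focal length in pixels is half the picture's height over the tangent of half this angle, whatever the lens; pixels are square), "cx", "cy" (the principal point, pixels), "rvec" (rotation vector, rad) and "tvec" (3), from world to camera coordinates, as OpenCV has them. Camera axes: x right, y down, z forward; pixel columns grow to the right and rows downward; lengths in m; the calibration is good to about 2 mm. A picture is of the moment at which its call begins: read the wrist's pose just before it. camera_info takes no time and is no camera call; for the wrist camera it gives the pose at the moment of the call.
- finish_job(): hands the job in; it is judged then, once.
The state is a dict: "clock": time; "joint_pos": joint angles; "dq": joint speeds; "effort": joint torques, N m; "tool_pos": TCP position; "orientation": TCP orientation; "wrist_force": force on the tool from outside, world axes, zero at the start; "torque": the same for the moment, N m; "width": finger opening in m; "grasp_force": force on a finger pad.
Only numpy, scipy, OpenCV 4.12 (cv2) and the standard library are available. Lean on these libraries where they do the work, as an engineer would, in place of code of your own. Each camera call takes 0.05 s, during which the arm holds its last target. There are 200 camera calls.

TASK

Start a quick wash on the top-loading washing machine: push the detergent drawer fully home, then press the power key (the small round one at the right-hand end of the panel) fully in, then the quick-wash key (the middle one of the three oblong keys) fully in, and last press the start key (the large round one) and let it spring back. Left and right are as seen from the robot. Press no other key, keep to that order, leave the dial as it is set, and neither pick up nor shift the things standing about.

Things in the scene. Friction and masses are not known exactly. Their poses are not given: they have to be found in the camera images.
- washer: The white top-loading washing machine, 560 wide (y) x 580 deep (x), fixed, turned by up to 7 degrees. Origin: middle of its front face at bench height; x points from its front to its back, y to the left as the robot sees it, z up. Its flat lid and deck lie 128 mm above the bench. Along its front edge runs the sloping control panel.
- panel_edge (a point): Middle of the control panel's front edge, 112 mm above the bench. The panel is 132 mm deep and rises 0.12 rad (7 degrees) towards the back. On it, left to right: dark display, dial, three equal oblong keys, large round key, small round key. All keys are grey, stand 9 mm proud, move 6 mm along the panel's normal to a firm stop and lie in one row 62 mm behind this edge.
- drawer (a joint): Detergent drawer in the front face at the left: how far it is out, in m, 0 = home. It slides along the washer's x axis, 35 to 60 mm out at the start; about 3 N moves it and it stays where it is left.
- drawer_front (a point): Middle of the drawer's front face, which looks to the washer's -x. The white front is 150 wide (y) x 56 high; the point lies 71.5 mm above the bench, so its upper edge is 28 mm above this point. Home, this face stands 8 mm out from the washer's front. Moves with the drawer.
- power_key (a joint): Power key: 0 = out, 0.006 = fully in (m). Latching: about 3.5 N moves it and it stays where it is left.
- power_key_top (a point): Middle of the power key's top: the small round key, 26 mm across, at the right-hand end of the panel. z along the panel's normal; the point moves with the key.
- quick_key (a joint): Quick-wash key: 0 = out, 0.006 = fully in (m). Latching, like the power key.
- quick_key_top (a point): Middle of the quick-wash key's top: the middle one of the three oblong keys, 20 (x) x 32 (y) mm, 56 mm from its neighbours centre to centre.
- start_key (a joint): Start key: 0 = out, 0.006 = fully in (m). A spring returns it when let go; it takes about 5 N to the stop. Pressed counts from 4.2 mm.
- start_key_top (a point): Middle of the start key's top: the large round key, 40 mm across, between the oblong keys and the power key, 63 mm to the left of the power key.
- rinse_key (a joint): Left oblong key (extra rinse), same make as the quick-wash key; to be left out (0).
- spin_key (a joint): Right oblong key (spin), same make as the quick-wash key, 65 mm to the left of the start key; to be left out (0).
- dial_mark (a point): Pointer of the programme dial, 18 mm from the dial's axis. The dial is a round knob 54 mm across, 18 mm proud, 129 mm to the left of the quick-wash key, centre to centre. It turns at a touch and is already set: leave it.
- detergent: Detergent bottle, 84 mm across, 190 mm high, standing on the lid at the left; origin at the centre of its underside.
- dosing_cup: Clear dosing cup, 54 mm across, 45 mm high, standing on the deck just behind the keys; origin under its centre.
- stain_jar: Amber jar, 60 mm across, 65 mm high, standing on the deck or lid behind the keys; origin under its centre.
- brush: Wooden scrubbing brush, 150 x 50 x 42 mm, bristles down on the lid; origin under its middle, length along its x axis.
- spray: Trigger spray bottle, 68 mm across, 190 mm high, on the bench at the left; origin under its centre.
- peg_basket: Basket of wooden pegs, 130 x 170 x 60 mm, on the bench at the left; origin under its centre.
- tablet_tub: Tub of tablets, 90 mm across, 90 mm high, on the bench at the right; origin under its centre.
- scoop: White measuring scoop, 60 mm cup 38 mm high with a flat handle 85 mm long to its -x, on the bench in front of the washer; origin under the cup's centre.

How it is judged:
On the way, in this order (a step that is already met when the one before it is completed fails the run):
1. the detergent drawer is fully home (value of joint drawer below 0.005 m), for 0.1 s.
2. the power key is in (value of joint power_key above 0.0042 m), for 0.1 s.
3. the quick-wash key is in (value of joint quick_key above 0.0042 m), for 0.1 s.
4. the start key is pressed (value of joint start_key above 0.0042 m), for 0.05 s.
At the end, for the whole second after the job is handed in: The drawer is home within 5 mm, the power and quick-wash keys are in by at least 4.2 of their 6 mm, the start key has sprung back, the other two oblong keys are still out (under 2 mm), the dial's pointer is within 6 mm and every loose thing within 20 mm of where it was (value of joint drawer below 0.005 m and value of joint each of power_key, quick_key above 0.0042 m and value of joint start_key below 0.0015 m and value of joint each of rinse_key, spin_key below 0.002 m and distance of dial_mark from where it was at the start of the episode below 0.006 m and distance of each of detergent, dosing_cup, stain_jar, brush, spray, peg_basket, tablet_tub, scoop from where it was at the start of the episode below 0.02 m); the robot touches nothing.
It fails at once if a key is pressed while the drawer is still out (value of joint drawer above 0.008 m and value of joint any of power_key, quick_key, start_key above 0.003 m).
It fails at once if the quick-wash or start key is pressed before the power key is in, or the start key before the quick-wash key is in ((value of joint power_key below 0.0035 m and value of joint any of quick_key, start_key above 0.003 m) or (value of joint quick_key below 0.0035 m and value of joint start_key above 0.003 m)).
It fails at once if another oblong key is pressed (value of joint any of rinse_key, spin_key above 0.003 m).
It fails at once if the dial is turned (distance of dial_mark from where it was at the start of the episode above 0.008 m).
It fails at once if a loose thing is shifted, knocked over or picked up (distance of any of detergent, dosing_cup, stain_jar, brush, spray, peg_basket, tablet_tub, scoop from where it was at the start of the episode above 0.025 m).
It also fails if it takes over 64 s, if anything falls off the work surface, if the arm or the gripper's body presses on something with over 40 N, if the wrist force passes 120 N, or if a joint passes its speed limit or range.

## Working session

There is one attempt and no reset: what is moved stays moved. The work goes in short steps, Python scripts to look and compute and a tool call to move; the robot and the scene stay as the last step left them, time stands still between calls to the robot, and variables do not carry over. Pictures are saved under pics/ and viewed, at most 10 in all, crops included, and the job is handed in when it is done.

Besides the shell and the picture viewer there is one more tool, called after ">>>" by a JSON object that holds its "op" and its "data". send_rows: Moves the arm, as the interface text tells. Its arguments: {"type":"object","properties":{"slide":{"type":"array"},"rotation":{"type":"array"},"gripper":{"type":"number"},"newtons":{"type":"number"}},"required":["slide","rotation"]}

```bash
mkdir -p pics; ls; python3 - <<'E'
from cell import *
import cv2
print(read_state())
for n in ("scene","top","wrist"):
    i=camera_info(n); print(n,i); cv2.imwrite(f"pics/{n}0.png",snapshot(n))
a=cv2.imread("pics/scene0.png");b=cv2.imread("pics/top0.png")
E
```

```text
pics
{'clock': 0.0, 'joint_pos': array([-1.28484215,  0.57653948,  0.02481135,  1.43793062, -0.01497329,
        1.12900102, -0.05649238]), 'dq': array([-0.0010155 , -0.00106929, -0.00145322,  0.00026888, -0.00157332,
        0.00075558, -0.00033624]), 'effort': array([ 1.44417147e-03, -7.65767169e+01,  2.25098200e+00, -2.85973155e+01,
        1.53244450e-02,  1.25868648e-02,  3.61084346e-05]), 'tool_pos': array([0.24376303, 0.62898232, 0.24942897]), 'orientation': array([-3.13990100e+00,  9.53285570e-05,  2.77191888e+00]), 'wrist_force': array([-0.10612512,  1.04453625,  0.22373505]), 'torque': array([-0.03319054, -0.0418574 , -0.01137847]), 'grasp_force': 0.0, 'width': 0.08562939915248013}
scene {'fovy': 50.89975150727207, 'cx': 321.3710188427905, 'cy': 198.38502997260355, 'rvec': array([ 0.68786008,  2.47451623, -1.35162794]), 'tvec': array([ 0.43164544, -0.08164132,  1.53227758])}
top {'fovy': 57.40965645129664, 'cx': 319.4964575184238, 'cy': 202.7716357009018, 'rvec': array([ 2.15265676, -2.15317774,  0.14519646]), 'tvec': array([0.04342595, 0.54440134, 1.15053945])}
wrist {'fovy': 59.071401053814675, 'cx': 317.9520580682594, 'cy': 201.13963894913417, 'rvec': array([-2.37917953, -1.63039466, -0.24370219]), 'tvec': array([-0.67491267, -0.03850135,  0.37977128])}
```

View pics/top0.png

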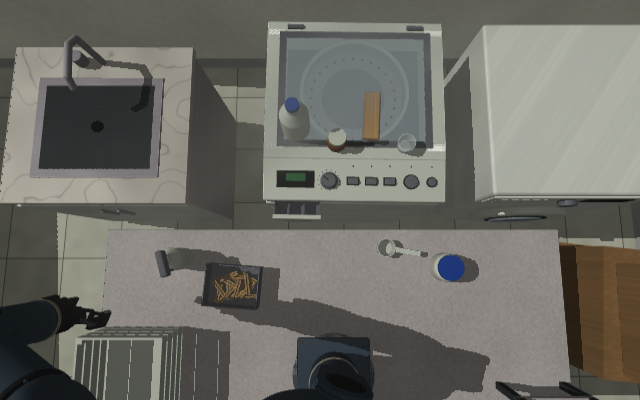

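View pics/scene0.png

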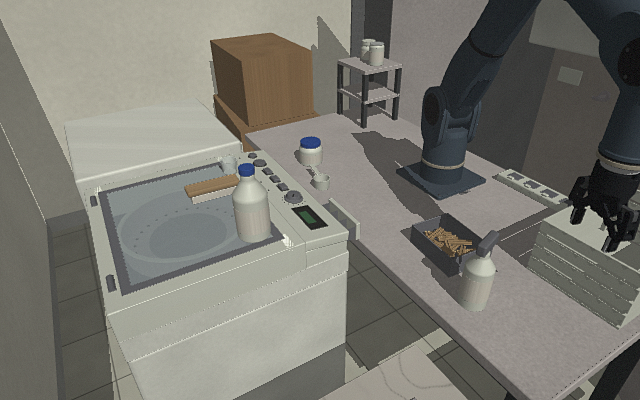

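```bash
cat > h.py <<'E'
import numpy as np, cv2
from scipy.spatial.transform import Rotation as R
from cell import *
def ray(i,u,v):
    f=200/np.tan(np.radians(i['fovy']/2)); r=R.from_rotvec(i['rvec']).as_matrix()
    d=np.array([(u-i['cx'])/f,(v-i['cy'])/f,1]); return -r.T@i['tvec'], r.T@d
def onz(i,u,v,z):
    o,d=ray(i,u,v); return o+d*(z-o[2])/d[2]
def proj(i,p):
    f=200/np.tan(np.radians(i['fovy']/2)); c=R.from_rotvec(i['rvec']).apply(p)+i['tvec']
    return f*c[0]/c[2]+i['cx'], f*c[1]/c[2]+i['cy']
def meet(i,a,j,b):
    o,d=ray(i,*a);p,e=ray(j,*b)
    s=np.linalg.lstsq(np.c_[d,-e],p-o,rcond=None)[0]
    x,y=o+s[0]*d,p+s[1]*e; return (x+y)/2,np.linalg.norm(x-y)
def totool(p,s=None):  # world TCP target -> tool mm shift
    s=s or read_state(); return R.from_euler('xyz',s['orientation']).inv().apply(np.array(p)-s['tool_pos'])*1000
E
python3 - <<'E'
from h import *
b=cv2.imread("pics/top0.png"); i=camera_info("top")
g=cv2.cvtColor(b,cv2.COLOR_BGR2GRAY)
m=(g<125).astype(np.uint8); m[:170]=0;m[193:]=0;m[:,:270]=0;m[:,442:]=0
n,l,s,c=cv2.connectedComponentsWithStats(m)
for k in range(1,n):
    if s[k,4]>30: print(s[k],c[k],onz(i,*c[k],0.124).round(4))
for q in [(264,201),(444,201),(272,218),(321,218),(264,203)]: print(q,onz(i,*q,.1).round(3))
for q in [(390,246),(427,254)]: print(q,onz(i,*q,.03).round(3))
for q in [(408,143)]: print(q,onz(i,*q,.17).round(3))
cv2.imwrite("pics/c1.png",cv2.resize(b[130:265,255:450],None,fx=4,fy=4,interpolation=cv2.INTER_CUBIC))
E
```

```text
[276 170  39  18 683] [295.22547584 178.34992679] [0.6074 0.117  0.124 ]
[320 171  21  19 292] [329.84931507 180.44178082] [0.601 0.012 0.124]
[403 174  17  16 201] [410.86069652 181.33333333] [ 0.5982 -0.2337  0.124 ]
[346 176  15  10 125] [352.744 180.456] [ 0.6009 -0.0574  0.124 ]
[365 177  14   9 122] [371.28688525 181.        ] [ 0.5992 -0.1137  0.124 ]
[383 177  15   9 124] [389.40322581 181.04032258] [ 0.5991 -0.1686  0.124 ]
[426 177  12  11 102] [431.60784314 181.80392157] [ 0.5967 -0.2965  0.124 ]
(264, 201) [0.541 0.214 0.1  ]
(444, 201) [ 0.541 -0.34   0.1  ]
(272, 218) [0.489 0.189 0.1  ]
(321, 218) [0.489 0.039 0.1  ]
(264, 203) [0.535 0.214 0.1  ]
(390, 246) [ 0.405 -0.183  0.03 ]
(427, 254) [ 0.379 -0.302  0.03 ]
(408, 143) [ 0.704 -0.217  0.17 ]
```

View pics/c1.png

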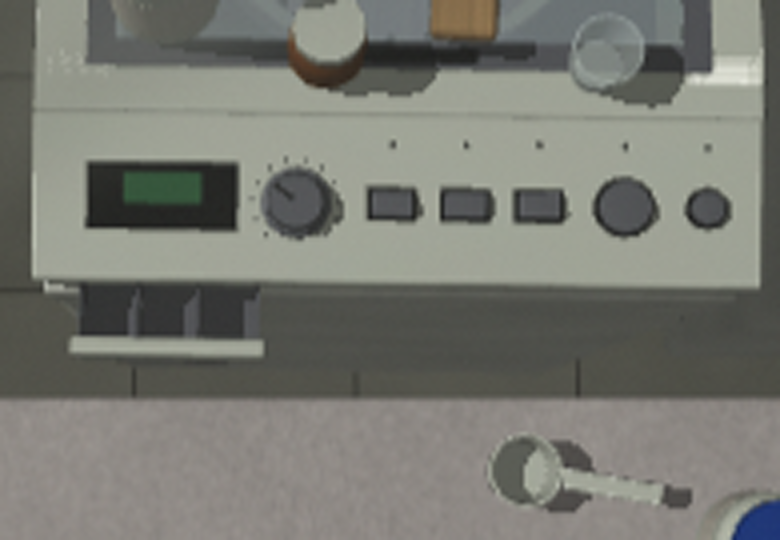

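The top view shows the drawer front at y≈350 in the crop, x 70–263. The keys lie at crop y≈205: oblongs at x 392, 466 and 540, start at 625, power at 708. The dial is at (297,202), and the washer is turned about 1°. I'll move over the panel for a wrist-camera look.

>>> {"op": "send_rows", "data": {"slide": [[0, 0, -50], [0, 0, -100], [-484, -541, -130], [-484, -541, -130], [-484, -541, -130], [-484, -541, -130], [-484, -541, -130], [-484, -541, -130], [-484, -541, -130], [-484, -541, -130], [-484, -541, -130], [-484, -541, -130]], "rotation": [[0, 0, 0], [0, 0, 0], [0, 0, -21.2], [0, 0, -21.2], [0, 0, -21.2], [0, 0, -21.2], [0, 0, -21.2], [0, 0, -21.2], [0, 0, -21.2], [0, 0, -21.2], [0, 0, -21.2], [0, 0, -21.2]], "gripper": 255}}

```text
clock: 1.35
tool_pos: [0.4201, 0.1598, 0.3711]
orientation: [3.141, 0.0, -3.141]
wrist_force: [1.0, 0.5, -0.8]
width: 0.0002
grasp_force: 0.0
```

>>> {"op": "send_rows", "data": {"slide": [[-80, -190, -9], [-80, -190, -9], [-80, -190, -9], [-80, -190, -9], [-80, -190, -9], [-80, -190, -9], [-80, -190, -9], [-80, -190, -9]], "rotation": [[0, 0, 0], [0, 0, 0], [0, 0, 0], [0, 0, 0], [0, 0, 0], [0, 0, 0], [0, 0, 0], [0, 0, 0]]}}

```text
clock: 2.15
tool_pos: [0.4997, -0.0265, 0.3798]
orientation: [3.141, -0.0, -3.139]
wrist_force: [0.1, -0.4, -0.2]
width: -0.0001
grasp_force: 0.0
```

```bash
python3 - <<'E'
from h import *
s=read_state(); i=camera_info("wrist"); im=snapshot("wrist"); cv2.imwrite("pics/w1.png",im)
np.save("w1.npy",i,allow_pickle=True)
print(s['tool_pos'],s['orientation'],s['joint_pos'])
C,_=ray(i,320,200); print("cam in tool mm",totool(C,s))
t=camera_info("top")
for n,(u,v) in dict(dial=(329.8,180.4),rinse=(352.7,180.5),quick=(371.3,181),spin=(389.4,181),start=(410.9,181.3),power=(431.6,181.8)).items():
    print(n,np.round(proj(i,onz(t,u,v,.124))))
E
```

```text
[ 0.49966119 -0.02647393  0.37983489] [ 3.14093967e+00 -4.12125029e-04 -3.13879473e+00] [-0.27142597  0.22132831  0.29790843  1.6705002  -0.06839861  1.26032683
  1.61417113]
cam in tool mm [  74.99364028    0.65075376 -123.74784811]
dial [350. 250.]
rinse [291. 249.]
quick [243. 248.]
spin [196. 248.]
start [140. 247.]
power [ 86. 246.]
```

View pics/w1.png

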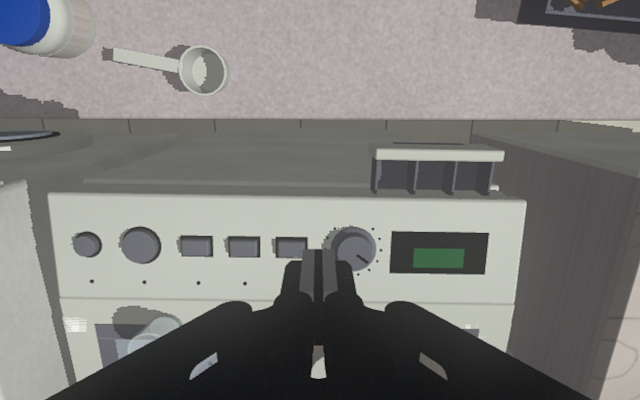

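The wrist view agrees with the predictions: power (86,244), start (140,245), spin (196,245), quick (243,246), dial (352,248), and the drawer front's upper edge at row ~152, columns 373–503. Now I'll triangulate from the two views.

```bash
python3 - <<'E'
from h import *
w=np.load("w1.npy",allow_pickle=True).item(); t=camera_info("top")
def cent(im,boxes,thr):
    # key tops: bluish grey faces, median-filled
    out=[]
    g=cv2.cvtColor(im,cv2.COLOR_BGR2GRAY)
    for (u,v,r) in boxes:
        m=np.zeros_like(g); m[v-r:v+r,u-r:u+r]=((g<thr)&(im[...,0].astype(int)>im[...,2]))[v-r:v+r,u-r:u+r]
        n,l,s,c=cv2.connectedComponentsWithStats(m); k=1+s[1:,4].argmax(); out.append(s[k,:2]+(s[k,2:4]-1)/2); print(s[k],c[k].round(1),end=' | ')
    print(); return out
T=cv2.imread("pics/top0.png");W=cv2.imread("pics/w1.png")
a=cent(T,[(371,181,9),(389,181,9),(411,181,10),(432,182,9)],125)
b=cent(W,[(243,246,22),(196,245,21),(140,245,25),(86,244,22)],125)
for n,p,q in zip("quick spin start power".split(),a,b):
    X,e=meet(t,p,w,q); print(n,X.round(4),round(e*1000,1),onz(w,*q,.128).round(4),onz(t,*p,.128).round(4))
for p,q in (((272.5,215),(503,152)),((320.5,215),(374,150))): print("drawer",meet(t,p,w,q),onz(w,*q,.0995))
for q in ((52,194),(523,201)): print("panel edge",onz(w,*q,.112))
for q in ((20,119),(600,119)): print("bench edge",onz(w,*q,0))
E
```

```text
[366 178  11   7  70] [371.  180.7] | [384 178  11   7  71] [389.3 180.9] | [405 175  13  14 140] [410.9 181.4] | [428 178   8   8  56] [431.5 181.7] | 
[229 239  30  18 492] [243.1 247.7] | [181 237  31  19 500] [195.3 246.7] | [121 229  38  34 971] [139.9 245.8] | [ 73 234  27  23 447] [ 86.  245.1] | 
quick [ 0.5997 -0.1132  0.1216] 0.1 [ 0.5968 -0.1118  0.128 ] [ 0.5985 -0.1122  0.128 ]
spin [ 0.5996 -0.1692  0.119 ] 2.0 [ 0.595  -0.1667  0.128 ] [ 0.5984 -0.1666  0.128 ]
start [ 0.5977 -0.2349  0.122 ] 1.1 [ 0.5946 -0.232   0.128 ] [ 0.5969 -0.233   0.128 ]
power [ 0.5972 -0.2971  0.1227] 1.7 [ 0.5941 -0.2938  0.128 ] [ 0.5969 -0.295   0.128 ]
drawer (array([0.49421727, 0.18827983, 0.09603182]), np.float64(0.008696518264072792)) [0.48932028 0.18690735 0.0995    ]
drawer (array([0.49647649, 0.04171036, 0.07091269]), np.float64(0.009549523885065532)) [0.48746018 0.03857056 0.0995    ]
panel edge [ 0.53743258 -0.33221706  0.112     ]
panel edge [0.54429952 0.21251625 0.112     ]
bench edge [ 0.46114928 -0.44059212  0.        ]
bench edge [0.45870777 0.36731777 0.        ]
```

>>> {"op": "send_rows", "data": {"slide": [[55, 140, 80], [55, 140, 80], [55, 140, 80], [55, 140, 80], [55, 140, 80], [55, 140, 190], [55, 140, 240], [55, 140, 295], [55, 140, 295], [55, 140, 295], [55, 140, 295]], "rotation": [[0, 0, 0], [0, 0, 0], [0, 0, 0], [0, 0, 0], [0, 0, 0], [0, 0, 0], [0, 0, 0], [0, 0, 0], [0, 0, 0], [0, 0, 0], [0, 0, 0]]}}

```text
clock: 3.3
tool_pos: [0.4441, 0.1113, 0.0832]
orientation: [-3.14, -0.004, -3.141]
wrist_force: [-0.3, -0.0, 0.5]
width: -0.0002
grasp_force: 0.0
```

>>> {"op": "send_rows", "data": {"slide": [[-15, 0, 0], [-25, 0, 0], [-33, 0, 0], [-41, 0, 0], [-49, 0, 0], [-57, 0, 0], [-64, 0, 0], [-70, 0, 0], [-74, 0, 0], [-76, 0, 0], [-76, 0, 0]], "rotation": [[0, 0, 0], [0, 0, 0], [0, 0, 0], [0, 0, 0], [0, 0, 0], [0, 0, 0], [0, 0, 0], [0, 0, 0], [0, 0, 0], [0, 0, 0], [0, 0, 0]]}}

```text
clock: 4.4
tool_pos: [0.5215, 0.1119, 0.0849]
orientation: [3.142, 0.001, -3.141]
wrist_force: [-1.1, -0.3, 0.6]
width: -0.0001
grasp_force: 0.3
```

>>> {"op": "send_rows", "data": {"slide": [[-3, 0, 0], [-5, 0, 0], [-7, 0, 0], [-7, 0, 0]], "rotation": [[0, 0, 0], [0, 0, 0], [0, 0, 0], [0, 0, 0]]}}

```text
clock: 4.8
tool_pos: [0.5218, 0.1118, 0.0843]
orientation: [-3.141, -0.012, -3.14]
wrist_force: [-21.7, -0.7, 15.3]
width: -0.0002
grasp_force: 10.9
```

```bash
python3 - <<'E'
from h import *
print(read_state()['wrist_force'])
cv2.imwrite("pics/w2.png",snapshot("wrist")); t=snapshot("top"); a=cv2.resize(t[160:260,250:450],None,fx=3,fy=3); cv2.imwrite("pics/t2.png",a)
cv2.imwrite("pics/two.png",cv2.resize(np.vstack([cv2.imread("pics/w2.png")[:290],cv2.resize(a,(640,320))]),(600,572)))
E
```

```text
[-21.73470241  -0.67312043  15.33235379]
```

View pics/two.png

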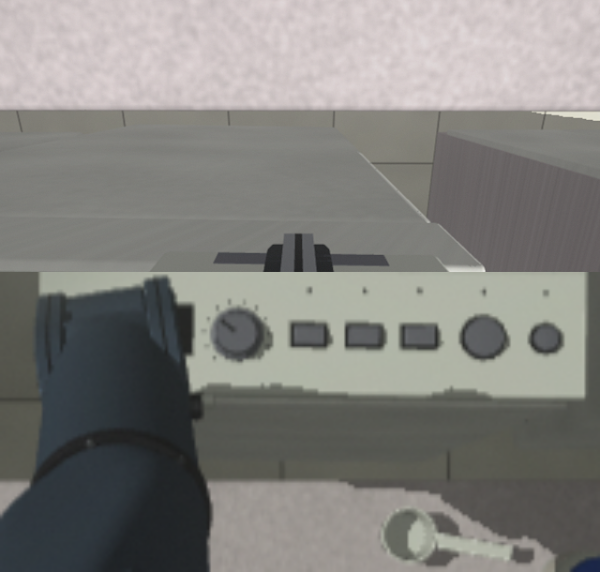

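The push met a firm stop at TCP x=0.522. The drawer's dark strip is at rows ~258, columns 215–387, partly hidden. I'll back off and check it.

>>> {"op": "send_rows", "data": {"slide": [[10, 0, 0], [40, 0, 0], [60, 0, 0], [60, 0, -50], [40, -60, -100], [20, -120, -150], [0, -150, -200], [-10, -150, -250], [-10, -150, -290], [-10, -150, -290], [-10, -150, -290]], "rotation": [[0, 0, 0], [0, 0, 0], [0, 0, 0], [0, 0, 0], [0, 0, 0], [0, 0, 0], [0, 0, 0], [0, 0, 0], [0, 0, 0], [0, 0, 0], [0, 0, 0]]}}

```text
clock: 6.0
tool_pos: [0.5413, -0.0405, 0.3814]
orientation: [-3.141, 0.012, 3.139]
wrist_force: [0.5, 0.6, 0.0]
width: -0.0004
grasp_force: 0.0
```

```bash
python3 - <<'E'
from h import *
s=read_state(); i=camera_info("wrist"); np.save("w3.npy",i,allow_pickle=True)
w=snapshot("wrist"); cv2.imwrite("pics/w3.png",w); print(s['tool_pos'],s['orientation'],s['wrist_force'])
for y in (.04,.19): print(proj(i,[.487,y,.0995]),proj(i,[.535,y,.0995]))
t=snapshot("top"); a=cv2.resize(t[165:230,255:345],(640,462),interpolation=cv2.INTER_CUBIC)
cv2.imwrite("pics/two3.png",cv2.resize(np.vstack([w[:,:],a]),(445,600)))
E
```

```text
[ 0.5413135  -0.04046398  0.38143911] [-3.14091867  0.01243148  3.13909024] [0.46441124 0.5600564  0.00153042]
(np.float64(389.87789786279643), np.float64(108.45711345429626)) (np.float64(387.36705231341585), np.float64(151.46786963903443))
(np.float64(525.064808613716), np.float64(108.16689061650837)) (np.float64(517.6646962300799), np.float64(151.2103323242305))
```

View pics/two3.png

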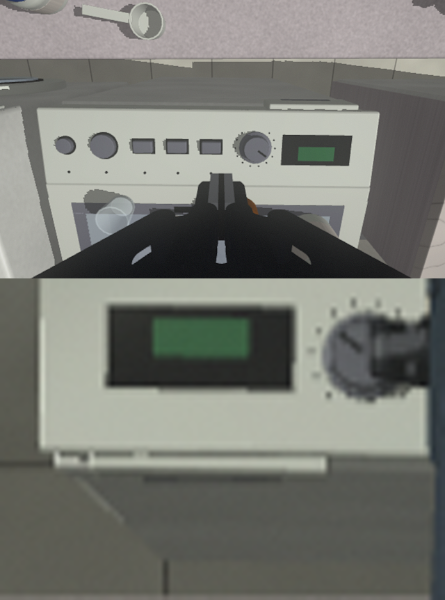

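```bash
python3 - <<'E'
from h import *
i=np.load("w3.npy",allow_pickle=True).item(); g=cv2.cvtColor(cv2.imread("pics/w3.png"),cv2.COLOR_BGR2GRAY)
for c in (420,450,480): print(c,list(zip(range(142,166),g[142:166,c].tolist())))
for v in (148,149,150,151,152): print(v,onz(i,450,v,.0995)[0].round(4))
for v in (156,157,158,159,160): print(v,onz(i,450,v,.112)[0].round(4))
g=cv2.cvtColor(cv2.imread("pics/top0.png"),cv2.COLOR_BGR2GRAY)
E
```

```text
420 [(142, 97), (143, 72), (144, 88), (145, 105), (146, 107), (147, 103), (148, 102), (149, 128), (150, 166), (151, 183), (152, 194), (153, 192), (154, 193), (155, 194), (156, 170), (157, 106), (158, 112), (159, 143), (160, 162), (161, 175), (162, 188), (163, 196), (164, 195), (165, 196)]
450 [(142, 99), (143, 73), (144, 83), (145, 107), (146, 104), (147, 105), (148, 102), (149, 117), (150, 151), (151, 179), (152, 190), (153, 193), (154, 192), (155, 193), (156, 196), (157, 171), (158, 108), (159, 135), (160, 159), (161, 171), (162, 185), (163, 196), (164, 194), (165, 195)]
480 [(142, 108), (143, 107), (144, 103), (145, 105), (146, 104), (147, 104), (148, 103), (149, 107), (150, 133), (151, 173), (152, 188), (153, 197), (154, 194), (155, 194), (156, 196), (157, 172), (158, 103), (159, 122), (160, 151), (161, 166), (162, 179), (163, 193), (164, 197), (165, 196)]
148 0.5311
149 0.5323
150 0.5334
151 0.5346
152 0.5358
156 0.5381
157 0.5392
158 0.5403
159 0.5415
160 0.5426
```

The drawer face stands about 7.5–8 mm ahead of the panel edge, so it is home. Next is the power key.

>>> {"op": "send_rows", "data": {"slide": [[-50, -254, 60], [-50, -254, 60], [-50, -254, 60], [-50, -254, 60], [-50, -254, 60], [-50, -254, 60], [-50, -254, 100], [-50, -254, 150], [-50, -254, 195], [-50, -254, 205], [-50, -254, 205], [-50, -254, 205]], "rotation": [[0, -3, 0], [0, -6.9, 0], [0, -6.9, 0], [0, -6.9, 0], [0, -6.9, 0], [0, -6.9, 0], [0, -6.9, 0], [0, -6.9, 0], [0, -6.9, 0], [0, -6.9, 0], [0, -6.9, 0], [0, -6.9, 0]]}}

```text
clock: 7.3
tool_pos: [0.5891, -0.2923, 0.1717]
orientation: [-3.141, 0.122, -3.141]
wrist_force: [0.2, -0.5, 0.7]
width: -0.0003
grasp_force: 0.0
```

```bash
cat > chk.py <<'E'
from h import *
s=read_state(); w=snapshot("wrist"); t=snapshot("top")
Rm=R.from_euler('xyz',s['orientation']).as_matrix(); print(s['tool_pos'],s['wrist_force'].round(1),"axis",Rm[:,2].round(3),"tip",s['tool_pos']+.019*Rm[:,2])
n=np.array([-.1197,0,.9928])
for k,p in dict(power=(.596,-.2945,.1285),quick=(.5975,-.112,.1285),start=(.5965,-.2325,.1285)).items():
    print(k,"to key top, tool mm",totool(np.array(p)-.019*Rm[:,2],s).round(1))
cv2.imwrite("pics/chk.png",cv2.resize(np.vstack([w,cv2.resize(t[130:230,290:450],(640,400))]),(480,600)))
E
python3 chk.py
```

```text
[ 0.58907369 -0.29233458  0.17172684] [ 0.2 -0.5  0.7] axis [ 0.122 -0.001 -0.993] tip [ 0.59139534 -0.29235204  0.15286922]
power to key top, tool mm [-1.6 -2.1 24.8]
quick to key top, tool mm [ -3.2 180.4  24.8]
start to key top, tool mm [-2.1 59.9 24.8]
```

View pics/chk.png

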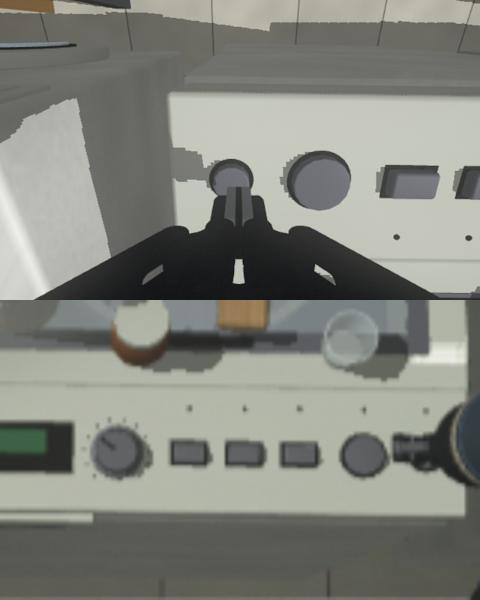

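The finger tip (235,195) sits just above the power key (231,178), about 2 mm off to the left. I'll correct that and press.

>>> {"op": "send_rows", "data": {"slide": [[-1.5, -2.5, 8], [-1.5, -2.5, 16], [-1.5, -2.5, 22], [-1.5, -2.5, 25], [-1.5, -2.5, 28], [-1.5, -2.5, 30], [-1.5, -2.5, 31], [-1.5, -2.5, 31]], "rotation": [[0, 0, 0], [0, 0, 0], [0, 0, 0], [0, 0, 0], [0, 0, 0], [0, 0, 0], [0, 0, 0], [0, 0, 0]]}}

```text
clock: 8.2
tool_pos: [0.593, -0.2946, 0.1412]
orientation: [3.141, 0.121, 3.142]
wrist_force: [-8.3, 4.8, 19.2]
width: 0.0001
grasp_force: 10.2
```

>>> {"op": "send_rows", "data": {"slide": [[0, 0, 1], [0, 0, 1], [0, 0, -20], [0, 0, -45], [-1.7, 50, -45], [-1.7, 100, -45], [-1.7, 150, -45], [-1.7, 182.5, -45], [-1.7, 182.5, -31], [-1.7, 182.5, -31], [-1.7, 182.5, -31]], "rotation": [[0, 0, 0], [0, 0, 0], [0, 0, 0], [0, 0, 0], [0, 0, 0], [0, 0, 0], [0, 0, 0], [0, 0, 0], [0, 0, 0], [0, 0, 0], [0, 0, 0]]}}

```text
clock: 9.3
tool_pos: [0.5909, -0.1135, 0.1701]
orientation: [-3.141, 0.12, 3.14]
wrist_force: [-0.6, 0.6, -0.8]
width: 0.0002
grasp_force: 0.0
```

```bash
python3 chk.py
```

```text
[ 0.59088397 -0.11351887  0.17011893] [-0.6  0.6 -0.8] axis [ 0.119 -0.001 -0.993] tip [ 0.59315098 -0.11353659  0.15125467]
power to key top, tool mm [  -0.3 -180.9   23.1]
quick to key top, tool mm [-1.6  1.6 23.1]
start to key top, tool mm [  -0.8 -118.9   23.1]
```

View pics/chk.png

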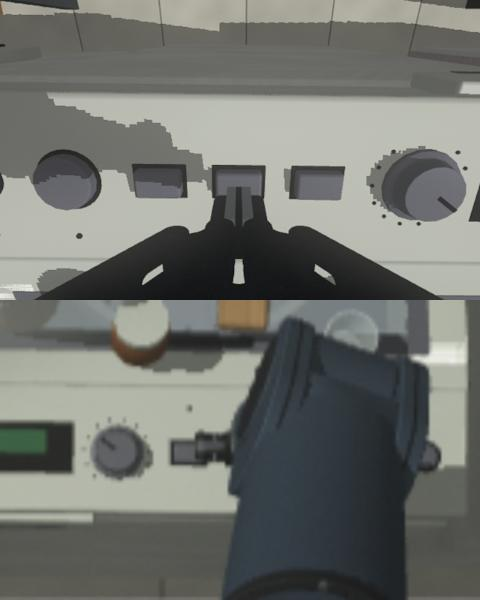

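The tip (238,195) is centred over the middle oblong key (238,180). Pressing it.

>>> {"op": "send_rows", "data": {"slide": [[-1, 1.5, 8], [-1, 1.5, 15], [-1, 1.5, 20], [-1, 1.5, 23], [-1, 1.5, 26], [-1, 1.5, 28], [-1, 1.5, 29], [-1, 1.5, 30], [-1, 1.5, 30]], "rotation": [[0, 0, 0], [0, 0, 0], [0, 0, 0], [0, 0, 0], [0, 0, 0], [0, 0, 0], [0, 0, 0], [0, 0, 0], [0, 0, 0]]}}

```text
clock: 10.3
tool_pos: [0.5954, -0.1108, 0.1412]
orientation: [3.141, 0.12, 3.142]
wrist_force: [-6.2, 0.1, 8.9]
width: -0.0
grasp_force: 4.9
```

>>> {"op": "send_rows", "data": {"slide": [[0, 0, 1.5], [0, 0, 1.5], [0, 0, 1.5], [0, 0, -20], [0, 0, -45], [0, -50, -45], [0, -90, -45], [0, -120, -45], [0, -120, -30], [0, -120, -30], [0, -120, -30]], "rotation": [[0, 0, 0], [0, 0, 0], [0, 0, 0], [0, 0, 0], [0, 0, 0], [0, 0, 0], [0, 0, 0], [0, 0, 0], [0, 0, 0], [0, 0, 0], [0, 0, 0]]}}

```text
clock: 11.4
tool_pos: [0.5924, -0.2298, 0.1703]
orientation: [3.141, 0.12, -3.141]
wrist_force: [-0.0, 0.2, -0.1]
width: -0.0
grasp_force: 0.0
```

```bash
python3 chk.py
```

```text
[ 0.59239063 -0.22978287  0.17031408] [-0.   0.2 -0.1] axis [ 0.12   0.001 -0.993] tip [ 0.59466538 -0.2297671   0.15145075]
power to key top, tool mm [  1.5 -64.8  22.9]
quick to key top, tool mm [ -0.2 117.7  23.2]
start to key top, tool mm [ 0.9 -2.8 23. ]
```

View pics/chk.png

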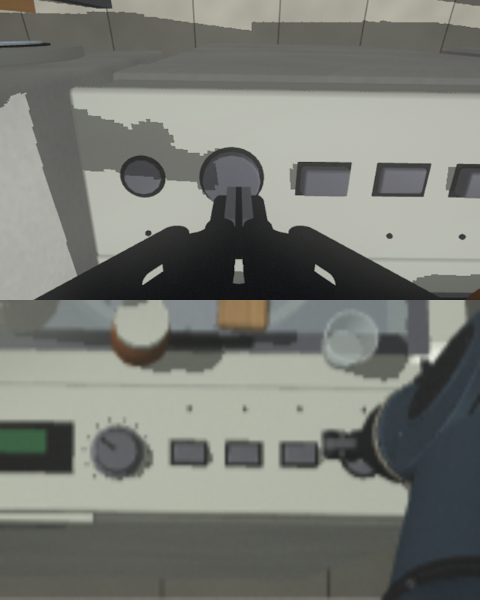

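The tip is over the start key (232,178). The power key (143,176) and quick key (401,179) show thinner sides than the spin key, so both are in. Pressing start and then retreating.

>>> {"op": "send_rows", "data": {"slide": [[0, -2.5, 8], [0, -2.5, 15], [0, -2.5, 20], [0, -2.5, 24], [0, -2.5, 27], [0, -2.5, 29], [0, -2.5, 30.5], [0, -2.5, 31], [0, -2.5, 31], [0, -2.5, 31]], "rotation": [[0, 0, 0], [0, 0, 0], [0, 0, 0], [0, 0, 0], [0, 0, 0], [0, 0, 0], [0, 0, 0], [0, 0, 0], [0, 0, 0], [0, 0, 0]]}}

```text
clock: 12.5
tool_pos: [0.5955, -0.2329, 0.1412]
orientation: [3.141, 0.121, -3.142]
wrist_force: [-7.4, 4.1, 17.5]
width: -0.0005
grasp_force: 9.7
```

>>> {"op": "send_rows", "data": {"slide": [[0, 0, 0], [0, 0, -20], [0, 0, -60], [0, 0, -110], [30, 0, -160], [30, 0, -180], [30, 0, -180], [30, 0, -180]], "rotation": [[0, 0, 0], [0, 0, 0], [0, 0, 0], [0, 0, 0], [0, 0, 0], [0, 0, 0], [0, 0, 0], [0, 0, 0]]}}

```text
clock: 13.3
tool_pos: [0.5448, -0.2331, 0.3152]
orientation: [-3.141, 0.122, -3.141]
wrist_force: [0.4, -0.1, 0.0]
width: 0.0
grasp_force: 0.0
```

```bash
python3 - <<'E'
from h import *
w=snapshot("wrist"); cv2.imwrite("pics/w9.png",w); print(read_state()['tool_pos'],read_state()['wrist_force'])
cv2.imwrite("pics/w9c.png",cv2.resize(w[100:300],None,fx=1.25,fy=1.25))
E
```

```text
[ 0.54461542 -0.2328207   0.314134  ] [ 0.43801244  0.79846568 -1.50058728]
```

View pics/w9.png

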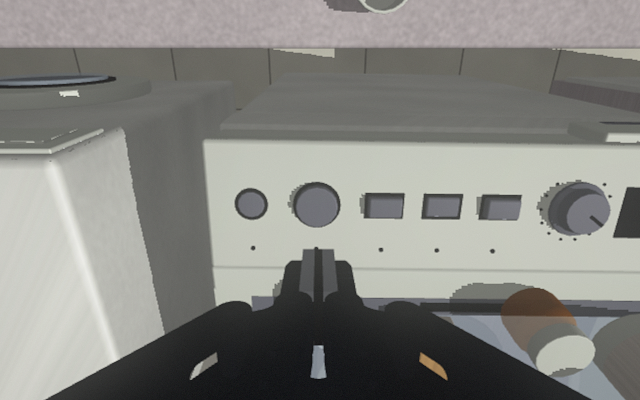

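The power key (251,204) and middle key (442,206) cast no shadow, so they are in. Start (316,204), spin (384,206) and rinse (500,207) still cast shadows, so they are out. Handing in.

```bash
python3 -c "
from cell import *
print(finish_job())"
```

```text
the job is handed in; nothing more can be done
None
```

I pushed the drawer home, pressed power, quick-wash and start in that order, and handed the job in at about 13 s; the last picture shows power and quick-wash in and the start, spin and rinse keys out, but no verdict came back.

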